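# Scoop the walnuts into the deep bowl

### The arm

A 6-joint arm with a two-finger parallel gripper is mounted at the origin on the work surface. World frame = base frame: x ahead of the robot, y to its left, z up, the work surface at z = 0. Lengths are in m, angles in degrees, forces in N, time in s.
With the tool pointing down it reaches from about 0.35 to 0.875 m from the base axis. Payload 4.2 kg.
Tool frame: the origin (TCP) lies between the finger pads, 19 mm behind the fingertips; this is the grasp point; z points along the fingers, y is the line along which they close (so a half turn about z gives the same grasp; the last joint's range is limited). The gripper opens to 87 mm and grips with 3 to 60 N. Pads are 19 mm wide; open, the fingers measure 117 mm over their backs; the gripper's body (75 mm by 190 mm) begins 51 mm behind the grasp point.
Start: joints at [82.082, 22.042, 0.453, 0, -68.411, -14.817], TCP at [0.242, 0.576, 0.241] pointing down, gripper open.
Joint ranges: [-179.83, 179.83], [-69.29, 118.12], [-61.27, 80.66], [-181.25, 117.63], [-171.15, -9.14], [-177.46, 177.46]. Speed limits (degrees/s): [159.86, 159.86, 180, 180, 180, 180].

### API

Orientations are given as a 3x3 rotation matrix whose columns are the frame's x, y, z axes.
In Python, from station import sense, cams, r gives the robot as it stands. The module is installed in compiled form; this text tells all that it offers.
- The arm moves only by the tool step_arm, never from a script. Its argument "targets" is text: rows parted by semicolons, each of 4 numbers parted by spaces: the shift along the tool's x, y, z in cm, then the turn about the tool's z in degrees. In form: x y z turn; .... A call has 1 to 12 rows; each row shifts and turns the commanded pose from where the row before left it, along the tool's axes as they then stand; what a row does not reach is not made up. A row lasts 1/12 s, in which the tool goes at most 41.7 mm and 7.16 degrees, less where a joint would pass 70% of its speed; a pose out of reach is approached as far as the arm can. A call with a gripper value outside its range is refused whole. "claw" is the finger opening in cm, from 0 to 8.7, set as the call begins (left out, the last holds). The fingers move at their own pace and stop on an object; the grip force is fixed at half the most. Time passes only in rows, so rows that do not move let the fingers close. It gives the time, the measured TCP pose, the force, the opening and the grip force at its end, in the units of the state.
- sense(): the state, without advancing time (a new reading comes with each control period).
- cams.capture(name): name is "scene" or "top" or "wrist"; returns a dict with "frame" (384x512x3 uint8, blue, green, red), "vertical_fov" (degrees; the focal length in pixels is half the picture's height over the tangent of half this angle, whatever the lens; pixels are square), "cx", "cy" (the principal point, pixels), "eye" and "rotation" of the camera in the world; the wrist camera has in their place "tool_from_camera" (4x4, takes a point from camera to tool coordinates, whose origin is the TCP and whose axes are the flange's). Camera axes: x right, y down, z forward; pixel columns grow to the right and rows downward; lengths in m; the calibration is good to about 2 mm. A picture is of the moment at which its call begins: read the wrist's pose just before it. There is no depth.
- r.finish_job(): hands the job in; it is judged then, once.
The state is a dict: "time_s": time; "joints": joint angles; "joint_velocities": joint speeds; "effort": joint torques, N m; "tcp_pos": TCP position; "ee_rot": TCP orientation; "wrist_force": force on the tool from outside, world axes, zero at the start; "moment": the same for the moment, N m; "gripper_width": opening from 0.0 (shut) to 1.0 (fully open); "gripper_force": force on a finger pad.
Only numpy, scipy, OpenCV 4.12 (cv2) and the standard library are available. Lean on these libraries where they do the work, as an engineer would, in place of code of your own. Each camera call takes 0.05 s, during which the arm holds its last target. There are 200 camera calls.

### The job

Using the steel scoop that stands in the wooden tray, scoop up both walnuts together, lift them out of the tray and tip them into the deep white bowl (not the shallow dish). Leave the bowl standing where it is, never handle the walnuts with the gripper, and finish by standing the scoop level on its flat base again, back in the tray or on the table, and letting go of it.

Things in the scene. Friction and masses are not known exactly. Their poses are not given: they have to be found in the camera images.
- scoop: Loose steel pan, upright wooden handle at its back, 160 g. Origin on the handle axis at the pan's underside; z up the handle, -x out of the mouth. Base 84 mm wide, x +14 to -100 (open lip, 2 mm thick); back wall at x -12 and sides 34 mm high, sides sloping from x -45 to nothing at the lip. Handle 22 x 22 mm, faces square to x and y, z 40 to 120: grasp from above across either pair, TCP at z 90.
- walnut_a: Hard walnut, 32 x 30 x 30 mm, 14 g, rolls, slippery like pan and tray. Origin on its surface, 15 mm from the centre along its own -z (underside at the start). Lies in the tray by the end wall before the mouth. Tray: fixed trough, inner floor 250 x 96 mm at 8 mm above the table, walls 8 mm thick, rim at 45 mm. The scoop starts level on that floor, on its centre line, its x along the trough.
- walnut_b: Second walnut, same size, looks and origin, lying nearer the mouth. In the scoop's STARTING frame the tray's inner floor spans x +25 (wall behind the scoop) to x -225 mm (end wall that the mouth faces), y -48 to 48. Sliding the scoop along the floor until its lip is about 4 mm from that end wall (121 mm of travel) runs the pan under both walnuts.
- bowl: Deep round white ceramic bowl, 150 mm across the rim, 70 mm high, wall 4 mm, open, loose, 450 g, standing on the table. Origin: centre of its underside, z up. It stands on one side of the tray (left or right); on the other side is a bystander, a shallow white dish 160 mm across and 22 mm high.
Mind the look-alikes: they are no part of the job. Leave any blue or pink look-alike of the scoop alone.

How it is judged (in metres and radians):
On the way, in this order (a step that is already met when the one before it is completed fails the run):
1. both walnuts ride together in the scoop's pan, lifted clear of the tray (height (world z) of scoop above 0.06 m and x of walnut_a in the frame of scoop between -0.11 and 0.03 m and y of walnut_a in the frame of scoop between -0.055 and 0.055 m and z of walnut_a in the frame of scoop between -0.005 and 0.065 m and x of walnut_b in the frame of scoop between -0.11 and 0.03 m and y of walnut_b in the frame of scoop between -0.055 and 0.055 m and z of walnut_b in the frame of scoop between -0.005 and 0.065 m), for 0.2 s.
2. both walnuts are in the deep bowl (horizontal distance between each of walnut_a, walnut_b and bowl below 0.07 m and height (world z) of each of walnut_a, walnut_b below 0.07 m), for 0.2 s.
At the end, for the whole second after the job is handed in: Both walnuts lie at rest in the deep bowl (within 70 mm of its axis and below its rim), the bowl stands upright on the table, and the scoop stands level (within 10 degrees) on its base on the tray floor or the table, released and at rest (all of step 2 and linear speed of each of walnut_a, walnut_b below 0.05 m/s and angle between each of bowl, scoop's own z axis and vertical below 0.17 rad and height (world z) of bowl below 0.015 m and height (world z) of scoop below 0.018 m and linear speed of scoop below 0.03 m/s); the robot touches nothing.
It fails at once if a walnut is pushed or held by the gripper's fingers (more than 1 N) (contact force between the fingers and walnut_a above 1 N or contact force between the fingers and walnut_b above 1 N).
It fails at once if the bowl is moved more than 40 mm from where it stood (distance of bowl from where it was at the start of the episode above 0.04 m).
It also fails if it takes over 56 s, if anything falls off the work surface, if the arm or the gripper's body presses on something with over 40 N, if the wrist force passes 120 N, or if a joint passes its speed limit or range.

## Working session

There is one attempt and no reset: what is moved stays moved. The work goes in short steps, Python scripts to look and compute and a tool call to move; the robot and the scene stay as the last step left them, time stands still between calls to the robot, and variables do not carry over. Pictures are saved under pics/ and viewed, at most 13 in all, crops included, and the job is handed in when it is done.

Besides the shell and the picture viewer there is one more tool, called as name(argument=value, ...) on one line, values as JSON. step_arm: Moves the arm, as the interface text tells. Its arguments: {"type":"object","properties":{"targets":{"type":"string"},"claw":{"type":"number"}},"required":["targets"]}

```bash
mkdir -p pics; cat > h.py <<'E'
import numpy as np, cv2
from station import sense, cams, r
def ray(c,u,v):
    f=192/np.tan(np.radians(c["vertical_fov"])/2)
    d=np.array([(u-c["cx"])/f,(v-c["cy"])/f,1.])
    return np.array(c["eye"]),np.array(c["rotation"])@d
def onz(c,u,v,z):
    e,d=ray(c,u,v); return e+d*(z-e[2])/d[2]
E
python3 - <<'E'
from h import *
import pickle
s=sense();print(s["time_s"],s["tcp_pos"],s["ee_rot"])
for n in("scene","top"):
    c=cams.capture(n);pickle.dump(c,open(n+".pkl","wb"));cv2.imwrite(f"pics/{n}0.png",c["frame"]);print(n,c["vertical_fov"],c["cx"],c["cy"],c["eye"],c["rotation"])
E
```

```text
0.0 [0.24129482 0.57593765 0.24014855] [[ 9.22246195e-01 -3.86602373e-01 -7.48719076e-04]
 [-3.86603085e-01 -9.22243941e-01 -2.04163988e-03]
 [ 9.88011900e-05  2.17235171e-03 -9.99997636e-01]]
scene 49.75430011691863 253.58668260408982 195.88371868819902 [0.99923987 0.10579546 0.61638605] [[-0.22386762  0.72507413 -0.6512686 ]
 [ 0.97451237  0.1566191  -0.16061163]
 [-0.01445424 -0.67062506 -0.74165565]]
top 48.85012792963509 255.1980573078394 192.17640079465758 [ 0.34767229 -0.03561715  0.85554747] [[ 0.02792246 -0.98608242  0.16389566]
 [-0.99886096 -0.02117744  0.04275861]
 [-0.03869262 -0.1649029  -0.98555056]]
```

View pics/top0.png

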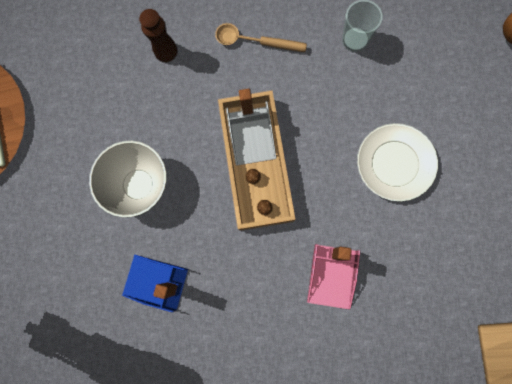

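View pics/scene0.png

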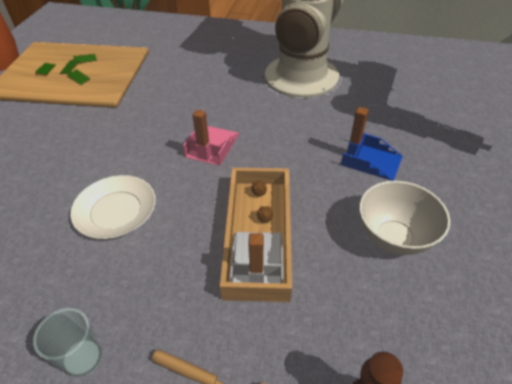

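The steel scoop is at top-view (246,100)–(258,150), in the tray and facing down-image, towards the robot. The walnuts are at (253,176) and (265,208). The other two scoop-like objects are blue (157,285) and pink (335,275), both outside the tray, so they are look-alikes. The deep bowl is at (129,180), on the left, and the shallow dish at (397,163), on the right.

```bash
python3 - <<'E'
from h import *
import pickle
c=pickle.load(open("top.pkl","rb"));im=c["frame"];hsv=cv2.cvtColor(im,cv2.COLOR_BGR2HSV)
cv2.imwrite("pics/crop.png",cv2.resize(im[80:240,190:310],None,fx=3.7,fy=3.7,interpolation=cv2.INTER_CUBIC))
# tray
m=cv2.inRange(hsv,(8,90,90),(25,255,255));m[:85]=0;m[235:]=0;m[:,:210]=0;m[:,305:]=0
pts=np.argwhere(m)[:,::-1]
P=np.array([onz(c,u,v,.045)[:2] for u,v in pts],np.float32)
R=cv2.minAreaRect(P);print("tray rect",R,"exp .266x.112")
# bowl
m=cv2.inRange(hsv,(0,0,110),(180,90,255));m[:130]=0;m[230:]=0;m[:,:80]=0;m[:,180:]=0
k=max(cv2.findContours(m,0,1)[0],key=cv2.contourArea)[:,0]
P=np.array([onz(c,u,v,.07)[:2] for u,v in k],np.float32);print("bowl",cv2.fitEllipse(P),cv2.minEnclosingCircle(P))
for n,(a,b,c0,d),z in(("handle",(80,120,232,262),.128),("w1",(165,187,243,263),.023),("w2",(197,219,255,275),.023)):
    g=cv2.inRange(hsv[a:b,c0:d],(0,60,0),(15,255,130)) 
    q=np.argwhere(g)[:,::-1]+[c0,a]; print(n,len(q),q.mean(0),q.min(0),q.max(0),onz(c,*q.mean(0),z))
E
```

```text
tray rect ((0.5575394630432129, 0.002242863178253174), (0.2791120707988739, 0.11128532886505127), 10.748405456542969) exp .266x.112
bowl ((0.5073922872543335, 0.25233015418052673), (0.20272716879844666, 0.23043647408485413), 74.40620422363281) ((0.5065377354621887, 0.24702665209770203), 0.13306935131549835)
handle 232 [246.98275862 104.00862069] [232  88] [261 114] [0.6301444 0.0153544 0.128    ]
w1 180 [252.56666667 176.08333333] [243 169] [261 183] [0.51881749 0.0067162  0.023     ]
w2 169 [264.40828402 207.07100592] [257 200] [272 215] [ 0.45655534 -0.018624    0.023     ]
```

View pics/crop.png

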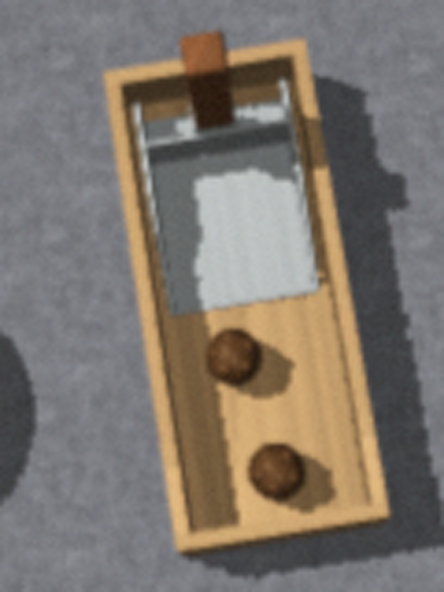

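The crop shows the unpainted steel scoop in the wooden tray: handle top at crop (205,53), lip at crop (172,313)–(318,288), and both walnuts in front of the mouth. This is the one described.

```bash
python3 - <<'E'
from h import *
import pickle
c=pickle.load(open("top.pkl","rb"));im=c["frame"]
p=lambda u,v,z:onz(c,190+(u+.5)/3.7-.5,80+(v+.5)/3.7-.5,z)[:2]
TL,TR,BL,BR=p(104,73,.045),p(304,40,.045),p(180,552,0),p(388,517,0)
print(TL,TR,BL,BR,np.linalg.norm(TL-TR),np.linalg.norm(TL-BL),np.linalg.norm(TR-BR))
a=(TL+TR-BL-BR);a/=np.linalg.norm(a);print("axis(+x scoop)",a,np.degrees(np.arctan2(a[1],a[0])))
w=TL-TR;print("by width",np.degrees(np.arctan2(-w[0],w[1])))
o=(TL+TR)/2-a*.033;print("scoop origin",o,"from handle top",p(205,53,.12),p(205,53,.128))
print("lip",p(172,313,.01),p(318,288,.01), "lip mid exp",o-a*.1)
# bowl by ellipse of the rim, hough-free: look at mask
g=cv2.cvtColor(im,cv2.COLOR_BGR2HSV)
P=[onz(c,u,v,.07)[:2] for u,v in((91,180),(166,180),(128,143),(128,217))];print("bowl",P,np.mean(P[:2],0),np.mean(P[2:],0))
c=pickle.load(open("scene.pkl","rb"))
print("scene handle top",onz(c,256,236,.12))
P=[onz(c,u,v,.07)[:2] for u,v in((359,214),(448,214),(403,182),(403,252))];print(P)
E
```

```text
[0.67148862 0.08083435] [ 0.69183918 -0.02822839] [0.41391868 0.03370226] [ 0.43588067 -0.07965484] 0.1109451580099322 0.26184672109723617 0.26107362680842144
axis(+x scoop) [0.98207622 0.1884842 ] 10.864336897066705
by width 10.569555681189584
scoop origin [0.64925538 0.020083  ] from handle top [0.65260588 0.02009605] [0.64928935 0.0194901 ]
lip [0.5456694 0.041932 ] [ 0.56141668 -0.03879585] lip mid exp [0.55104776 0.00123458]
bowl [array([0.49526265, 0.31520676]), array([0.49822173, 0.16961643]), array([0.56998829, 0.24886299]), array([0.42561698, 0.23755433])] [0.49674219 0.2424116 ] [0.49780263 0.24320866]
scene handle top [0.6409245  0.01979987 0.12      ]
[array([0.5220723 , 0.17233156]), array([0.49017515, 0.31921357]), array([0.42873349, 0.24593108]), array([0.58588618, 0.24423518])]
```

step_arm(targets="0 0 0 -6.7;0 0 0 -6.7;0 0 0 -6.7;0 0 0 -6.7;0 0 0 -6.7;1.24 2.6 0 0;1.24 2.6 0 0;1.24 2.6 0 0;1.24 2.6 0 0;1.24 2.6 0 0;1.24 2.6 0 0;1.24 2.6 0 0", claw=6)

```text
time_s: 1.1
tcp_pos: [0.3612, 0.4124, 0.2409]
ee_rot: [[0.982, 0.187, -0.001], [0.187, -0.982, -0.001], [-0.001, 0.001, -1.0]]
wrist_force: [0.5, -0.0, 0.4]
gripper_width: 0.687
gripper_force: 0.0
```

step_arm(targets="1.24 2.6 0 0;1.24 2.6 0 0;1.24 2.6 0 0;1.24 2.6 0 0;1.24 2.6 0 0;1.24 2.6 0 0;1.24 2.6 0 0;1.24 2.6 0 0;1.24 2.6 0 0;1.24 2.6 0 0")

```text
time_s: 1.93
tcp_pos: [0.5315, 0.1802, 0.2408]
ee_rot: [[0.982, 0.187, -0.001], [0.187, -0.982, -0.0], [-0.001, 0.0, -1.0]]
wrist_force: [0.7, 0.0, -0.2]
gripper_width: 0.692
gripper_force: 0.0
```

step_arm(targets="1.24 2.6 0 0;1.24 2.6 0 0;1.24 2.6 0 0;1.24 2.6 0 0;1.24 2.6 0 0;1.24 2.6 0 0;1.24 2.6 0 0;0 0 0 0;0 0 0 0;0 0 0 0")

```text
time_s: 2.77
tcp_pos: [0.6499, 0.0191, 0.2406]
ee_rot: [[0.982, 0.186, -0.001], [0.186, -0.982, 0.0], [-0.001, -0.0, -1.0]]
wrist_force: [-1.1, -0.9, -0.3]
gripper_width: 0.686
gripper_force: 0.0
```

```bash
cat >> h.py <<'E'
def wcap():
    s=sense();c=cams.capture("wrist");T=np.array(c["tool_from_camera"]);R=np.array(s["ee_rot"])
    c["rotation"]=R@T[:3,:3];c["eye"]=np.array(s["tcp_pos"])+R@T[:3,3];return c,s
E
python3 - <<'E'
from h import *
c,s=wcap();cv2.imwrite("pics/w1.png",c["frame"]);print(s["tcp_pos"],c["eye"])
h=cv2.cvtColor(c["frame"],cv2.COLOR_BGR2HSV)
f=192/np.tan(np.radians(c["vertical_fov"])/2)
def pr(p):
    q=c["rotation"].T@(np.array(p)-c["eye"]);return q[:2]/q[2]*f+[c["cx"],c["cy"]]
for p in((.65,.02,.128),(.65,.02,.098),(.5505,.001,.01)): print(p,pr(p).round(1))
import pickle;pickle.dump(c,open("w1.pkl","wb"))
E
```

```text
[0.64992449 0.01908567 0.2405639 ] [0.72221744 0.03235107 0.38496189]
(0.65, 0.02, 0.128) [255.8 195. ]
(0.65, 0.02, 0.098) [256.  186.2]
(0.5505, 0.001, 0.01) [256.4 245.4]
```

View pics/w1.png

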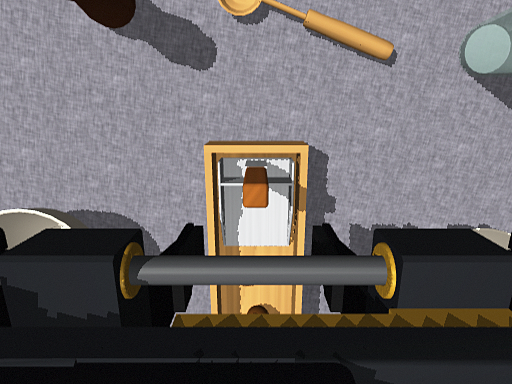

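The handle (256,190), the lip (row 246) and the tray walls fall where predicted and are parallel to the picture columns. I'll descend and grasp.

step_arm(targets="0 0 2.5 0;0 0 2.5 0;0 0 2.5 0;0 0 2.5 0;0 0 2 0;0 0 1.5 0;0 0 0.7 0;0 0 0 0;0 0 0 0")

```text
time_s: 3.57
tcp_pos: [0.6506, 0.0197, 0.1]
ee_rot: [[0.982, 0.188, 0.001], [0.188, -0.982, -0.0], [0.001, 0.0, -1.0]]
wrist_force: [-0.3, -0.3, 0.9]
gripper_width: 0.689
gripper_force: 0.0
```

step_arm(targets="0 0 0 0;0 0 0 0;0 0 0 0;0 0 0 0;0 0 0 0;0 0 0 0;0 0 0 0;0 0 0 0;0 0 0 0", claw=0)

```text
time_s: 4.32
tcp_pos: [0.6505, 0.019, 0.0994]
ee_rot: [[0.982, 0.187, 0.0], [0.187, -0.982, 0.0], [0.0, 0.0, -1.0]]
wrist_force: [0.9, 0.4, 0.8]
gripper_width: 0.246
gripper_force: 29.9
```

step_arm(targets="-0.5 0 0 0;-1 0 0 0;-1 0 0 0;-1 0 0 0;-1 0 0 0;-1 0 0 0;-1 0 0 0;-1 0 0 0;-1 0 0 0;-0.7 0 0 0;-0.5 0 0 0")

```text
time_s: 5.23
tcp_pos: [0.5543, 0.0007, 0.0994]
ee_rot: [[0.982, 0.187, 0.0], [0.187, -0.982, 0.0], [0.0, -0.0, -1.0]]
wrist_force: [0.6, 0.2, 0.1]
gripper_width: 0.245
gripper_force: 29.9
```

step_arm(targets="-0.4 0 0 0;-0.4 0 0 0;-0.4 0 0 0;-0.4 0 0 0;-0.4 0 0 0;-0.2 0 0 0;-0.1 0 0 0;0 0 0 0;0 0 0 0;0 0 0 0")

```text
time_s: 6.07
tcp_pos: [0.5324, -0.0035, 0.0994]
ee_rot: [[0.982, 0.187, -0.001], [0.187, -0.982, -0.0], [-0.001, 0.0, -1.0]]
wrist_force: [-2.1, 0.2, 2.7]
gripper_width: 0.251
gripper_force: 29.9
```

```bash
python3 - <<'E'
from h import *
a=cams.capture("top")["frame"][80:240,190:310];b=cams.capture("scene")["frame"][140:320,200:320]
z=lambda i:cv2.resize(i,(390,560),interpolation=cv2.INTER_CUBIC)
cv2.imwrite("pics/s2.png",np.hstack([z(a),z(b)]))
E
```

```text
(no output)
```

View pics/s2.png

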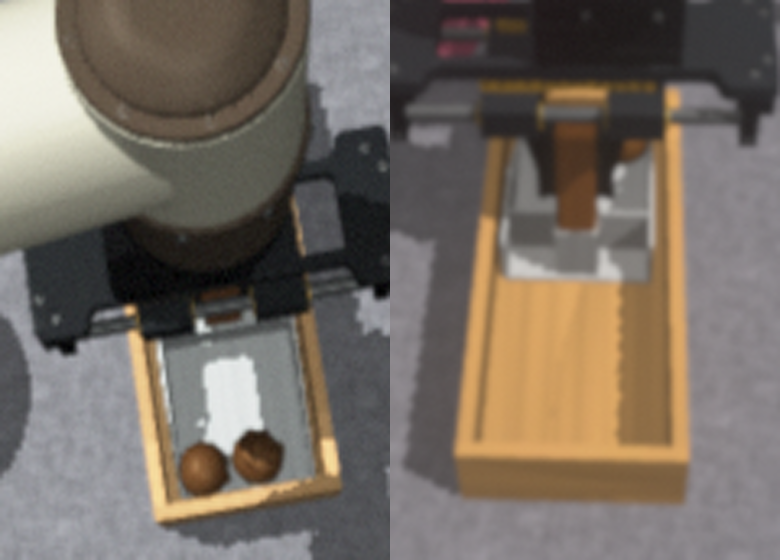

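Both walnuts lie on the pan side by side against the end wall (left half of the picture, (203,468) and (258,455)). I'll lift them a little while the wall still holds them, and check that the pan doesn't sag.

step_arm(targets="0 0 -0.2 0;0 0 -0.3 0;0 0 -0.4 0;0 0 -0.4 0;0 0 -0.4 0;0 0 -0.2 0;0 0 -0.1 0;0 0 0 0;0 0 0 0")

```text
time_s: 6.92
tcp_pos: [0.5324, -0.0034, 0.1192]
ee_rot: [[0.982, 0.187, -0.0], [0.187, -0.982, 0.0], [-0.0, -0.0, -1.0]]
wrist_force: [-0.5, 0.3, -2.0]
gripper_width: 0.248
gripper_force: 29.9
```

```bash
python3 - <<'E'
from h import *
s=sense();print(s["tcp_pos"],s["wrist_force"],s["moment"])
a=cams.capture("top")["frame"][140:240,220:320];b=cams.capture("scene")["frame"][150:250,210:310]
z=lambda i:cv2.resize(i,(400,560),interpolation=cv2.INTER_CUBIC)
cv2.imwrite("pics/s3.png",np.hstack([z(a),z(b)]))
E
```

```text
[ 0.53243596 -0.00343779  0.11924212] [-0.45529556  0.26577904 -2.04966128] [-0.03923207 -0.08525552  0.01125802]
```

View pics/s3.png

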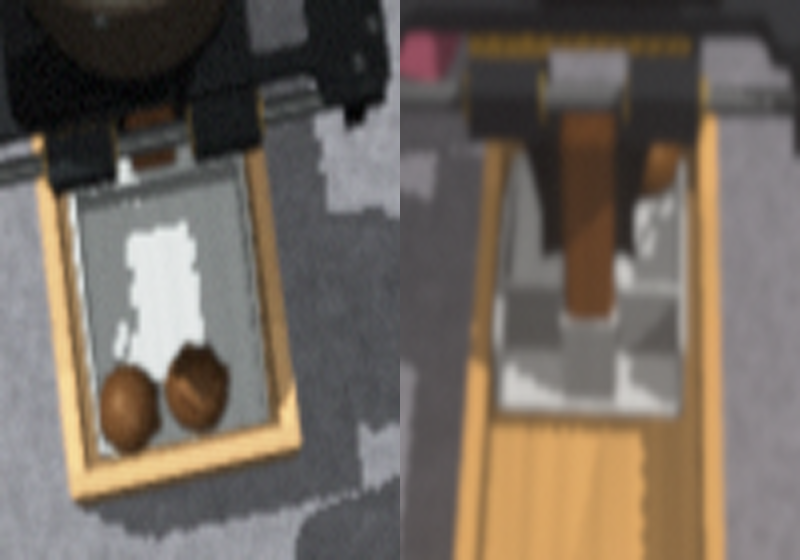

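The pan hangs level with both walnuts in it, (130,408) and (197,387). The force reads 2 N, which matches the weight. Next I'll clear the rim, roll the walnuts back by moving mouth-first, and press the lip on the end wall to tilt the pan back a few degrees.

step_arm(targets="0 0 -0.5 0;0 0 -0.8 0;0 0 -0.8 0;-0.2 0 -0.3 0;-0.4 0 0 0;-0.6 0 0 0;-0.6 0 0 0;-0.5 0 0 0;-0.2 0 0.4 0;0 0 0.5 0;0 0 0.5 0;0 0 0.3 0")

```text
time_s: 8.02
tcp_pos: [0.513, -0.0071, 0.1291]
ee_rot: [[0.982, 0.189, 0.011], [0.189, -0.982, 0.001], [0.011, 0.001, -1.0]]
wrist_force: [5.1, 1.1, 10.5]
gripper_width: 0.253
gripper_force: 30.0
```

```bash
python3 - <<'E'
from h import *
s=sense();print(s["tcp_pos"],s["wrist_force"],s["moment"])
a=cams.capture("top")["frame"][140:240,220:320];b=cams.capture("scene")["frame"][150:250,210:310]
z=lambda i:cv2.resize(i,(400,560),interpolation=cv2.INTER_CUBIC)
cv2.imwrite("pics/s4.png",np.hstack([z(a),z(b)]))
E
```

```text
[ 0.51303346 -0.00709438  0.12912087] [ 5.09532208  1.14530742 10.52466933] [ 0.50409256 -0.78679161 -0.09433724]
```

View pics/s4.png

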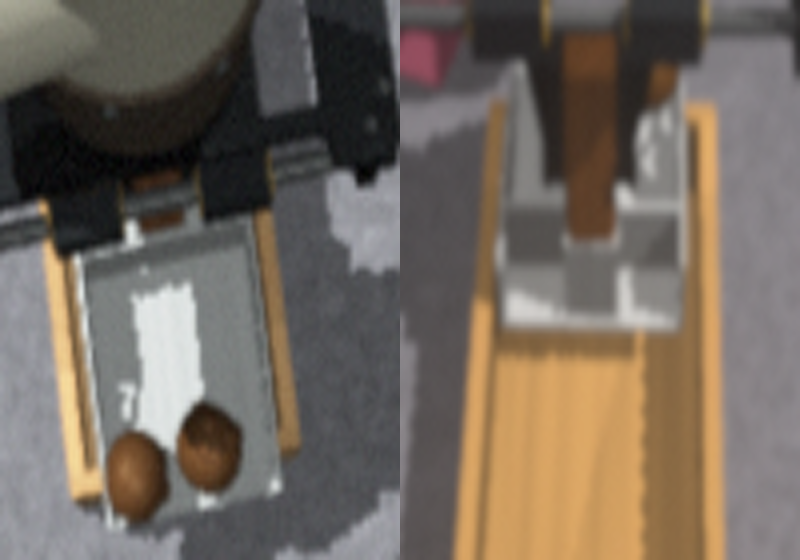

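step_arm(targets="0 0 0.3 0;0 0 0.3 0;0 0 0 0;0 0 0 0;0 0 0 0")

```text
time_s: 8.53
tcp_pos: [0.514, -0.007, 0.1238]
ee_rot: [[0.982, 0.19, 0.013], [0.19, -0.982, 0.001], [0.013, 0.001, -1.0]]
wrist_force: [4.5, 0.4, 10.0]
gripper_width: 0.25
gripper_force: 30.0
```

```bash
cat > tilt.py <<'E'
from h import *
import sys
a=cams.capture("top")["frame"][140:240,220:320];b=cams.capture("scene")["frame"][150:250,210:310]
z=lambda i:cv2.resize(i,(400,560),interpolation=cv2.INTER_CUBIC)
cv2.imwrite(f"pics/{sys.argv[1]}.png",np.hstack([z(a),z(b)]))
h=cv2.cvtColor(a,cv2.COLOR_BGR2HSV);m=cv2.inRange(h,(3,90,30),(16,255,190));m[:50]=0
n,l,st,ce=cv2.connectedComponentsWithStats(m)
print([(s[4],(c+[220,140]).round(1)) for s,c in zip(st,ce) if 50<s[4]<400])
E
python3 tilt.py s5
```

```text
[(np.int32(166), array([276. , 197.8])), (np.int32(177), array([253.6, 219.6]))]
```

step_arm(targets="0 0 0 0;0 0 0 0;0 0 0 0;0 0 0 0")

```text
time_s: 8.97
tcp_pos: [0.514, -0.007, 0.1238]
ee_rot: [[0.982, 0.19, 0.013], [0.19, -0.982, 0.001], [0.013, 0.001, -1.0]]
wrist_force: [6.2, 1.5, 8.7]
gripper_width: 0.249
gripper_force: 30.0
```

```bash
python3 tilt.py s5
```

```text
[(np.int32(171), array([250.1, 196.2])), (np.int32(123), array([274.6, 194. ]))]
```

View pics/s5.png

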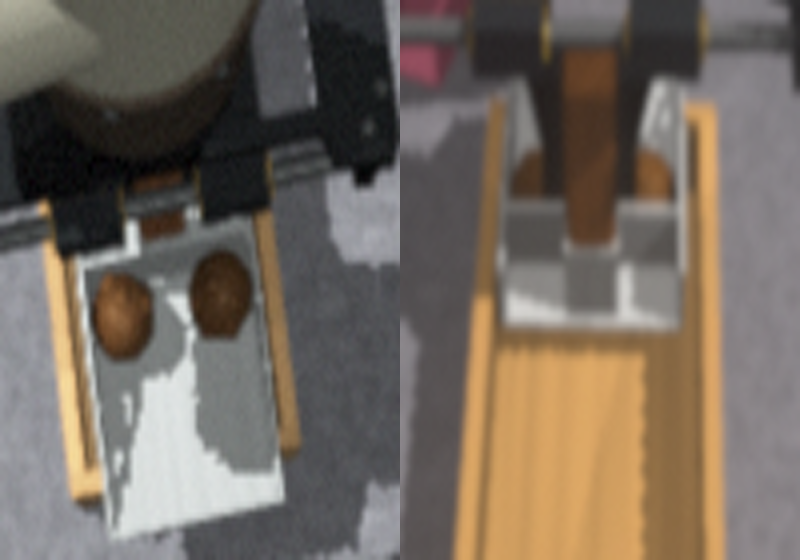

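Both walnuts have rolled to the back wall, (123,317) and (221,295), and the pan is tilted back about 9°. I'll lift now.

step_arm(targets="0 0 -0.3 0;0 0 -0.5 0;0 0 -0.7 0;0 0 -0.8 0;0 0 -0.8 0;0 0 -0.8 0;0 0 -0.8 0;0 0 -0.7 0;0 0 -0.4 0;0 0 -0.2 0;0 0 0 0;0 0 0 0")

```text
time_s: 10.07
tcp_pos: [0.5077, -0.0081, 0.18]
ee_rot: [[0.982, 0.187, -0.001], [0.187, -0.982, 0.0], [-0.001, -0.0, -1.0]]
wrist_force: [0.1, -0.3, -2.7]
gripper_width: 0.252
gripper_force: 30.0
```

```bash
python3 - <<'E'
from h import *
s=sense();print(s["tcp_pos"],s["wrist_force"],s["moment"])
a=cams.capture("top")["frame"][120:240,210:330];b=cams.capture("scene")["frame"][100:220,200:320]
z=lambda i:cv2.resize(i,(400,560),interpolation=cv2.INTER_CUBIC)
cv2.imwrite("pics/s6.png",np.hstack([z(a),z(b)]))
E
```

```text
[ 0.50772154 -0.0080955   0.1800263 ] [ 0.09185943 -0.32674678 -2.66851617] [-0.03578648 -0.08435071  0.01154704]
```

View pics/s6.png

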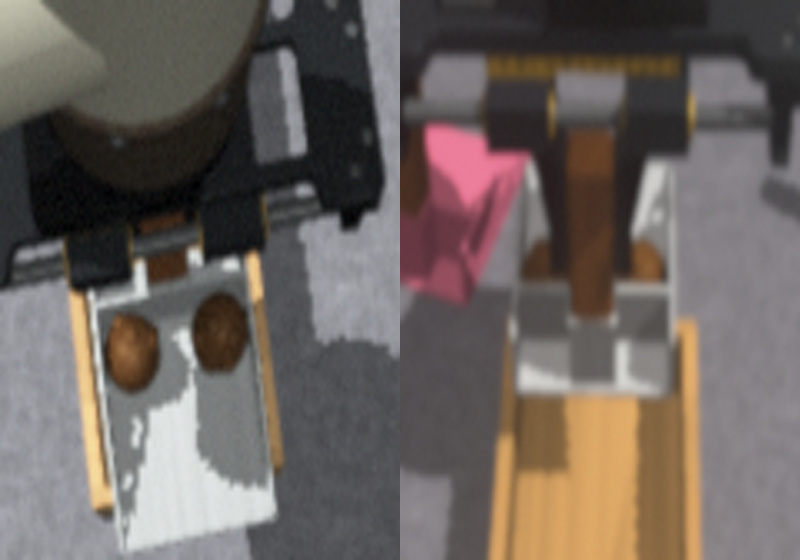

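Both walnuts ride at the back of the raised, tilted pan, (132,352) and (220,332). I'll carry it across above the bowl.

```bash
python3 - <<'E'
from h import *
import pickle
c=pickle.load(open("top.pkl","rb"))
t=np.array([.5077,-.0081]);s=np.array([.982,.187]);n=np.array([.187,-.982])
for u,v,z in((249.6,195.4,.107),(276,191.1,.107),(210+120/3.33,120+550/4.667,.105),(210+275/3.33,120+517/4.667,.105)):
    p=onz(c,u,v,z)[:2]-t; print("tool xy",(p@s).round(4),(p@n).round(4))
E
```

```text
tool xy -0.0381 -0.0224
tool xy -0.0382 0.0256
tool xy -0.1119 -0.0406
tool xy -0.1129 0.0426
```

step_arm(targets="0.2 -0.35 0 0;0.4 -0.7 0 0;0.6 -1.1 0 0;0.6 -1.1 0 0;0.6 -1.1 0 0;0.6 -1.1 0 0;0.6 -1.1 0 0;0.6 -1.1 0 0;0.6 -1.1 0 0;0.6 -1.1 0 0;0.6 -1.1 0 0;0.6 -1.1 0 0")

```text
time_s: 11.17
tcp_pos: [0.5507, 0.1239, 0.1802]
ee_rot: [[0.982, 0.187, -0.0], [0.187, -0.982, -0.0], [-0.0, 0.0, -1.0]]
wrist_force: [-0.8, 0.0, -2.9]
gripper_width: 0.246
gripper_force: 30.0
```

step_arm(targets="0.6 -1.1 0 0;0.6 -1.1 0 0;0.6 -1.1 0 0;0.6 -1.1 0 0;0.6 -1.1 0 0;0.6 -1.1 0 0;0.6 -1.1 0 0;0.6 -1.1 0 0;0.6 -1.1 0 0;0.6 -1.1 0 0;0.45 -0.8 0 0;0.3 -0.5 0 0")

```text
time_s: 12.17
tcp_pos: [0.594, 0.2575, 0.1801]
ee_rot: [[0.982, 0.187, 0.0], [0.187, -0.982, 0.0], [0.0, -0.0, -1.0]]
wrist_force: [0.4, 1.2, -2.6]
gripper_width: 0.251
gripper_force: 30.0
```

step_arm(targets="0.16 -0.25 0 0;0 0 0 0;0 0 0 0;0 0 0 0;0 0 0 0;0 0 0 0")

```text
time_s: 12.67
tcp_pos: [0.5947, 0.2584, 0.1805]
ee_rot: [[0.982, 0.186, 0.0], [0.186, -0.982, 0.0], [0.0, -0.0, -1.0]]
wrist_force: [0.5, 0.0, -2.1]
gripper_width: 0.25
gripper_force: 30.0
```

```bash
python3 - <<'E'
from h import *
s=sense();print(s["tcp_pos"],s["wrist_force"])
a=cams.capture("top")["frame"][90:240,80:230];b=cams.capture("scene")["frame"][140:290,330:480]
z=lambda i:cv2.resize(i,(400,400),interpolation=cv2.INTER_CUBIC)
cv2.imwrite("pics/s7.png",np.hstack([z(a),z(b)]))
E
```

```text
[0.59469994 0.25837334 0.18046863] [ 0.49606101  0.02219304 -2.146881  ]
```

View pics/s7.png

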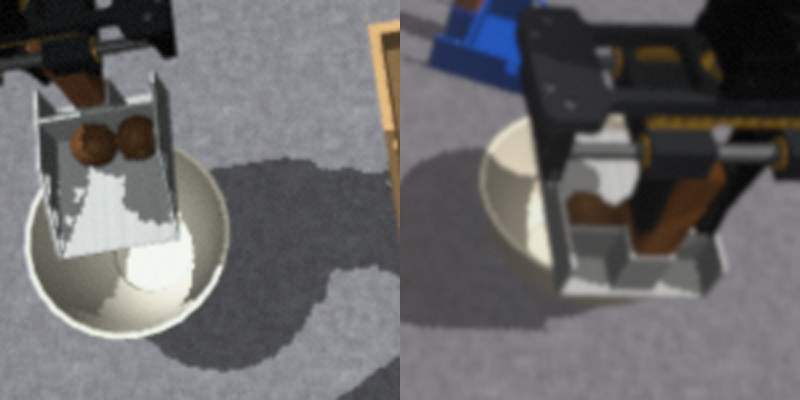

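Both walnuts are still in the pan, at (93,146) and (138,137), resting towards its right side, and the mouth is over the bowl. The gripper can't pitch, so I'll centre the pan, then push forward and snap it back so the walnuts leave over the lip.

step_arm(targets="0 -0.3 0 0;0 -0.4 0 0;0 -0.3 0 0;0 -0.2 0 0;-1 0 0 0;-2 0 0 0;-2.5 0 0 0;4.1 0 0 0;4.1 0 0 0;4.1 0 0 0;4.1 0 0 0;2 0 0 0")

```text
time_s: 13.77
tcp_pos: [0.7229, 0.2951, 0.1792]
ee_rot: [[0.983, 0.186, 0.002], [0.186, -0.983, 0.0], [0.002, 0.0, -1.0]]
wrist_force: [1.1, 0.1, -1.9]
gripper_width: 0.254
gripper_force: 30.0
```

step_arm(targets="0 0 0 0;0 0 0 0;0 0 0 0;0 0 0 0")

```text
time_s: 14.1
tcp_pos: [0.7183, 0.2949, 0.1807]
ee_rot: [[0.982, 0.187, -0.0], [0.187, -0.982, -0.0], [-0.0, 0.0, -1.0]]
wrist_force: [-0.6, 0.1, -2.0]
gripper_width: 0.249
gripper_force: 30.0
```

```bash
python3 - <<'E'
from h import *
s=sense();print(s["tcp_pos"],s["wrist_force"])
a=cams.capture("top")["frame"][60:240,70:250];b=cams.capture("scene")["frame"][140:320,310:490]
z=lambda i:cv2.resize(i,(400,400),interpolation=cv2.INTER_CUBIC)
cv2.imwrite("pics/s8.png",np.hstack([z(a),z(b)]))
E
```

```text
[0.71826194 0.2948598  0.18071227] [-0.56548502  0.08400523 -1.9815074 ]
```

View pics/s8.png

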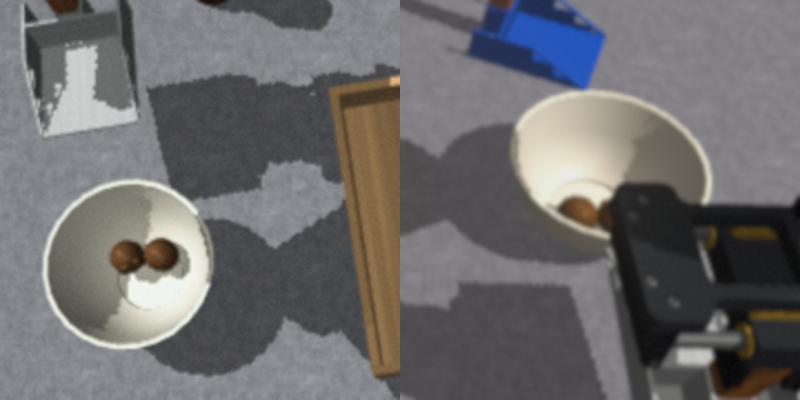

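Both walnuts are in the deep bowl, (126,256) and (160,253), the bowl is standing, and the pan is empty. Now I'll stand the scoop on the free table to the left of here, away from the pepper mill.

step_arm(targets="0 -1 0 0;0 -1.5 0 0;0 -1.5 0 0;0 -1 0 0;0 0 1.5 0;0 0 1.5 0;0 0 1.5 0;0 0 1.5 0;0 0 1 0;0 0 0.7 0;0 0 0.5 0;0 0 0.3 0")

```text
time_s: 15.2
tcp_pos: [0.7098, 0.3443, 0.0948]
ee_rot: [[0.982, 0.187, -0.0], [0.187, -0.982, -0.0], [-0.0, 0.0, -1.0]]
wrist_force: [0.7, 0.0, -1.8]
gripper_width: 0.253
gripper_force: 30.0
```

step_arm(targets="0 0 0.1 0;0 0 0.1 0;0 0 0.1 0;0 0 0 0")

```text
time_s: 15.53
tcp_pos: [0.7101, 0.3439, 0.0928]
ee_rot: [[0.982, 0.187, 0.001], [0.187, -0.982, 0.001], [0.001, -0.0, -1.0]]
wrist_force: [-0.6, -0.7, -2.1]
gripper_width: 0.252
gripper_force: 30.0
```

step_arm(targets="0 0 0.1 0;0 0 0.1 0;0 0 0.1 0;0 0 0 0")

```text
time_s: 15.87
tcp_pos: [0.7102, 0.344, 0.0912]
ee_rot: [[0.982, 0.187, 0.002], [0.187, -0.982, 0.0], [0.002, -0.0, -1.0]]
wrist_force: [-2.3, 0.0, 4.7]
gripper_width: 0.249
gripper_force: 30.0
```

Contact made; releasing.

step_arm(targets="0 0 0 0;0 0 0 0;0 0 0 0;0 0 0 0;0 0 0 0;0 0 0 0;0 0 0 0;0 0 0 0;0 0 0 0;0 0 0 0", claw=7)

```text
time_s: 16.7
tcp_pos: [0.7099, 0.3438, 0.0893]
ee_rot: [[0.982, 0.187, 0.0], [0.187, -0.982, 0.0], [0.0, -0.0, -1.0]]
wrist_force: [-0.3, 0.0, -0.4]
gripper_width: 0.795
gripper_force: 0.0
```

step_arm(targets="0 0 -0.5 0;0 0 -1 0;0 0 -1.5 0;0 0 -1.5 0;0 0 -2 0;0 0 -2 0;0 0 -2 0;0 0 -2 0;0 0 0 0;0 0 0 0;0 0 0 0;0 0 0 0")

```text
time_s: 17.7
tcp_pos: [0.7093, 0.3436, 0.2129]
ee_rot: [[0.982, 0.187, -0.002], [0.187, -0.982, -0.001], [-0.002, 0.001, -1.0]]
wrist_force: [0.1, 0.8, 0.1]
gripper_width: 0.8
gripper_force: 0.0
```

```bash
python3 - <<'E'
from h import *
s=sense();print(s["tcp_pos"],s["wrist_force"],s["gripper_width"])
a=cams.capture("top")["frame"][30:230,60:260];b=cams.capture("scene")["frame"][184:384,312:512]
z=lambda i:cv2.resize(i,(400,400),interpolation=cv2.INTER_CUBIC)
cv2.imwrite("pics/s9.png",np.hstack([z(a),z(b)]))
E
```

```text
[0.70931795 0.34357118 0.21294153] [0.10572896 0.78105179 0.10617122] 0.8004125022296062
```

View pics/s9.png

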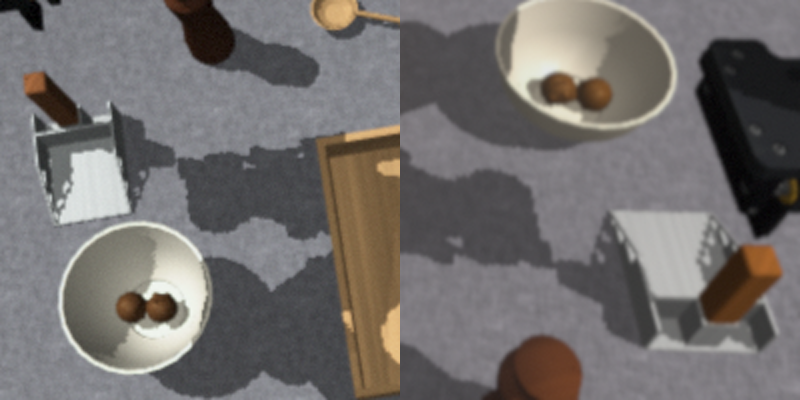

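The scoop stands level on its base on the table, left panel (88,170), clear of the gripper. Both walnuts are at rest in the bowl, (130,307) and (162,307), so I'll hand the job in.

```bash
python3 -c "
from station import r
print(r.finish_job())"
```

```text
the job is handed in; nothing more can be done
None
```

The job is handed in, though no verdict came back: in the last picture both walnuts lie in the deep bowl, which is upright and looks unmoved, and the steel scoop stands level and released on the table, after about 18 s of the 56 s allowed; because the gripper can't tilt, I got the walnuts out by snapping the pan back over the bowl instead of tipping it.

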